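# Probe three test lands on a circuit board

## Robot

A 6-joint arm with a two-finger parallel gripper is mounted at the origin on a cart in front of the work surface, level with it; the furniture and walls round the work are solid. World frame = base frame: x ahead of the robot, y to its left, z up, the work surface at z = 0. Lengths are in m, angles in degrees, forces in N, time in s.
With the tool pointing down it reaches from about 0.25 to 0.725 m from the base axis. Payload 9.7 kg.
Tool frame: the origin (TCP) lies between the finger pads; the fingertips stand 19 mm ahead of it and the grasp point (between the pads) is the TCP; x points along the fingers, y is the direction in which the jaws open and shut, and the axes are right-handed (so a half turn about x gives the same grasp; the last joint's range is limited). The gripper opens to 85 mm and grips with 20 to 120 N. Pads are 22 mm wide; open, the fingers measure 114 mm over their backs; the gripper's body (76 mm by 85 mm) begins 54 mm behind the grasp point. The pads swing forward as they close: fully open they stand 13 mm farther back than shut.
Start: joints at [73.052, 4.979, 10.078, 95.1, 0, 90], TCP at [0.16, 0.526, 0.25] pointing down, gripper open.
Joint ranges: [-179.16, 179.16], [-48.56, 103.87], [-65.8, 70.77], [-126.05, 130.52], [-82.76, 87.17], [-180, 180]. Speed limits (degrees/s): [127.2, 127.2, 147.25, 180, 180, 180].

## Interface

Orientations are given as [roll, pitch, yaw] about the fixed x, y, z axes, in that order (R = Rz(yaw) Ry(pitch) Rx(roll)).
In Python, from workcell import bot gives the robot as it stands. The module is installed in compiled form; this text tells all that it offers.
- The arm moves only by the shell command python3 -m handwheel 'ROWS' [FORCE]. ROWS is JSON, a list of rows, each a list of 7 numbers: the turn, a rotation vector about the tool's x, y, z in degrees, then the shift along the tool's x, y, z in m, then the closure, from -1 (fully open) to 1 (shut), so that 0 is half open. In form: [[ax, ay, az, dx, dy, dz, fingers], ...]. A call has 1 to 20 rows; each row is the pose to reach, as a shift and turn from the pose commanded when the call began, along the tool's axes at that moment; what a row does not reach only later rows make up. A row lasts 1/8 s, in which the tool goes at most 62.5 mm and 10.7 degrees, less where a joint would pass 70% of its speed; a pose out of reach is approached as far as the arm can. A call with a gripper value outside its range is refused whole. The fingers move at their own pace and stop on an object; FORCE is the grip in N (left out, the last holds). Time passes only in rows, so rows that repeat a pose let the fingers close. It gives the time, the measured TCP pose, the force and the opening at its end, in the units of the state.
- bot.get_obs(): the state, without advancing time (a new reading comes with each control period).
- bot.camera(name): name is "scene" or "top"; returns a dict with "frame" (384x512x3 uint8, red, green, blue), "fx", "fy", "cx", "cy" (pixels), "R" (3x3) and "t" (3): a world point X has camera coordinates R X + t. Camera axes: x right, y down, z forward; pixel columns grow to the right and rows downward; lengths in m; the calibration is good to about 2 mm. A picture is of the moment at which its call begins. There is no depth.
- bot.job_done(): hands the job in, once; it reports no verdict.
Trained networks look in a picture, given as the dict that the camera call returned (one of the last four; its "shot" number tells which), for a name from the list of things; names that differ only in an ending like _2 or _b are one class to them, and where a whole thing is asked for, a point or a joint stands for the part that bears it (a point fixed in the world has none). Each returns a list of dicts, best first, with "conf" (0 to 1); they miss things now and then, are a little off and sometimes report something else, mostly with a low value. They report only what shows in the picture. A call takes as long as a camera call. They do not tell look-alikes from the thing itself.
- bot.look_for(name, picture): "bbox" ([left, top, width, height] as shares, 0 to 1, of the picture: columns of its width, rows of its height, round what is visible of it).
- bot.tip_of(name, picture): "centre" ([column, row] as shares, 0 to 1, of the picture: columns of its width, rows of its height: a listed point, or the origin of a listed thing).
The state is a dict: "time": time; "q": joint angles; "qd": joint speeds; "joint_efforts": joint torques, N m; "ee_pos": TCP position; "tcp_rot": TCP orientation; "wrist_force": force on the tool from outside, world axes, zero at the start; "torque": the same for the moment, N m; "opening": finger opening in m.
Only numpy, scipy, OpenCV 4.12 (cv2) and the standard library are available. Lean on these libraries where they do the work, as an engineer would, in place of code of your own. Each camera call takes 0.05 s, during which the arm holds its last target.

## Task

Take the test probe out of its stand and check the circuit board: touch the probe's sprung tip onto the round test land, then the oblong one, then the plus-shaped one, resting on each for about half a second. Press gently so that only the spring gives, keep the probe off the rest of the board, and leave the things lying around alone. Then put the probe back in its stand, upright with its collar down on the rim, and let go.

Things in the scene. Friction and masses are not known exactly. Their poses are not given: they have to be found in the camera images.
- probe_grip (a point): Centre of the grey square grip (24x24 mm, 60 mm tall) of the loose test probe (90 g), which starts upright, tip down, in its stand. z runs up along the probe, x and y square to the grip's flat sides. A 5 mm steel stub on top. Below the grip a round black collar, 42 mm across, 30 to 36 mm below this point, then a nose 18 mm across ending 62 mm below it, then the thin sprung tip.
- probe_tip (a point): End of the probe's thin sprung brass tip (5 mm thick, round end), 84 mm straight below the grip's centre, 12 mm above the bench while the probe stands in its stand.
- plunger (a joint): How far the probe's sprung brass tip is pushed in: 0 m fully out, 0.010 m at its stop. The spring pushes with 0.6 N at the start of travel and 3.6 N at the stop, so pushed in 2 to 6 mm makes a good contact.
- stand_rim (a point): Fixed round probe stand left or right of the board: a black cup, 44 mm across, on a dark foot 68 mm across. This point is the centre of its open mouth, level with the rim, 60 mm above the bench. Bore 28 mm wide, over 50 mm deep. The probe hangs in it with its collar flat on the rim; the grip's centre is then 36 mm above this point.
- board: Green circuit board, 120x170x3 mm (x by y), fixed on four 10 mm standoffs; its upper face is 13 mm above the bench, the origin is on the bench under its centre. A black chip, a white terminal strip (to 23 mm above the bench), a black round capacitor (to 27 mm above the bench) and small parts are fixed on it, clear of the lands.
- disc_land_top (a point): Round bare steel test land, 3 mm thick, fixed on the board: 24 mm across. This point is the centre of its flat upper face, 16 mm above the bench.
- bar_land_top (a point): Oblong bare steel test land, 3 mm thick, fixed on the board: 36 mm along its x axis, 14 mm along y. This point is the centre of its flat upper face, 16 mm above the bench.
- cross_land_top (a point): Plus-shaped bare steel test land, 3 mm thick, fixed on the board: 36 mm overall each way, arms 13 mm wide along its x and y axes. This point is the centre of its flat upper face, 16 mm above the bench.
- transformer: Bystander, small transformer, 30x56x30 mm; origin at its underside. To be left alone.
- loupe: Bystander, black loupe, 41 mm wide, 26 mm high; origin at its underside. To be left alone.
- solder_wick: Bystander, flat reel of desoldering braid, 37x74x9 mm; origin at its underside. To be left alone.
Things that resemble listed ones, but are neither listed nor needed, are in the scene too. What is meant by the part that bears probe_grip is not orange, and is the larger of those in its own colour.

How it is judged:
By the outcome, as a careful person would: the job done as asked, in the order asked, and still so for the second after the job is handed in, with the robot touching nothing.
It also fails if it takes over 64 s, if anything falls off the work surface, if the arm or the gripper's body presses on something with over 40 N, if the wrist force passes 120 N, or if a joint passes its speed limit or range.

## Working session

There is one attempt and no reset: what is moved stays moved. The work goes in short steps, Python scripts to look and compute and a shell command to move; the robot and the scene stay as the last step left them, time stands still between calls to the robot, and variables do not carry over. Pictures are saved under pics/ and viewed, and the job is handed in when it is done.

```bash
mkdir -p pics; cat > h.py <<'E'
from workcell import bot
import numpy as np, cv2
def shot(n,name):
    p=bot.camera(n); cv2.imwrite(f'pics/{name}.png',p['frame'][:,:,::-1]); return p
def ray(p,c,r,z):
    d=np.array(p['R']).T@np.array([(c-p['cx'])/p['fx'],(r-p['cy'])/p['fy'],1]); o=-np.array(p['R']).T@np.array(p['t'])
    return o+d*(z-o[2])/d[2]
def pr(p,X):
    c=np.array(p['R'])@np.array(X)+np.array(p['t']); return [p['fx']*c[0]/c[2]+p['cx'],p['fy']*c[1]/c[2]+p['cy']]
E
python3 - <<'E'
from h import *
np.set_printoptions(precision=4,suppress=True)
Z=dict(probe_grip=.096,stand_rim=.06,disc_land_top=.016,bar_land_top=.016,cross_land_top=.016,board=0,transformer=0,loupe=0,solder_wick=0)
o=bot.get_obs();print(o['time'],o['ee_pos'],o['tcp_rot'],o['opening'])
for n in ['top','scene']:
    p=shot(n,n+'0')
    print(n,-np.array(p['R']).T@p['t'],p['fx'])
    for k,z in Z.items():
        for d in bot.tip_of(k,p)[:4]:
            c,r=d['centre'][0]*512,d['centre'][1]*384
            print(k,round(d['conf'],2),round(c,1),round(r,1),ray(p,c,r,z)[:2])
E
```

```text
0.0 [0.1603 0.5259 0.2495] [ -89.4282   89.9191 -106.3771] 0.08507775065454669
top [ 0.3978 -0.029   1.1468] 447.0689757439898
probe_grip 0.58 130.8 226.6 [0.5056 0.29  ]
probe_grip 0.45 175.2 238.7 [0.4793 0.1825]
stand_rim 0.59 135.2 226.1 [0.5107 0.2901]
disc_land_top 0.6 242.4 208.5 [0.5665 0.0302]
bar_land_top 0.63 264.2 225.5 [ 0.5242 -0.0265]
cross_land_top 0.75 358.0 232.6 [ 0.5115 -0.2629]
cross_land_top 0.42 223.7 232.2 [0.5048 0.0759]
board 0.74 239.5 219.1 [0.5411 0.0377]
transformer 0.63 382.6 187.4 [ 0.6321 -0.3318]
transformer 0.52 353.3 233.6 [ 0.5102 -0.2542]
loupe 0.54 332.2 173.1 [ 0.6676 -0.2016]
loupe 0.54 382.3 187.5 [ 0.6318 -0.331 ]
loupe 0.47 354.1 232.4 [ 0.5133 -0.2563]
solder_wick 0.46 379.3 190.2 [ 0.6245 -0.323 ]
scene [-0.068  -0.4756  0.5006] 371.0131573374
probe_grip 0.84 176.3 159.8 [0.5946 0.2837]
probe_grip 0.81 157.4 171.2 [0.5103 0.2666]
probe_grip 0.73 174.1 195.7 [0.4387 0.1268]
stand_rim 0.83 157.7 180.4 [0.5205 0.284 ]
stand_rim 0.46 248.0 229.9 [ 0.4653 -0.0672]
disc_land_top 0.57 239.7 212.3 [0.5719 0.04  ]
bar_land_top 0.5 248.7 227.0 [ 0.5296 -0.0201]
cross_land_top 0.41 212.6 217.1 [0.5142 0.0813]
cross_land_top 0.21 340.8 272.6 [ 0.5009 -0.2706]
board 0.71 234.0 223.6 [0.5407 0.0346]
loupe 0.79 341.7 232.5 [ 0.6585 -0.2038]
loupe 0.57 212.8 216.6 [0.5356 0.1009]
solder_wick 0.72 391.3 257.8 [ 0.6285 -0.3332]
```

```bash
python3 - <<'E'
import cv2
for n in ['top','scene']:
    i=cv2.imread(f'pics/{n}0.png'); cv2.imwrite(f'pics/{n}0c.png',cv2.resize(i[130:300,90:290] if n=='top' else i[120:290,120:320],None,fx=3.5,fy=3.5,interpolation=cv2.INTER_CUBIC))
E
```

```text
(no output)
```

View pics/top0.png

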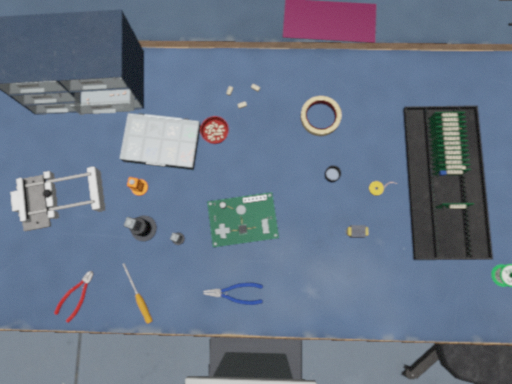

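View pics/scene0.png

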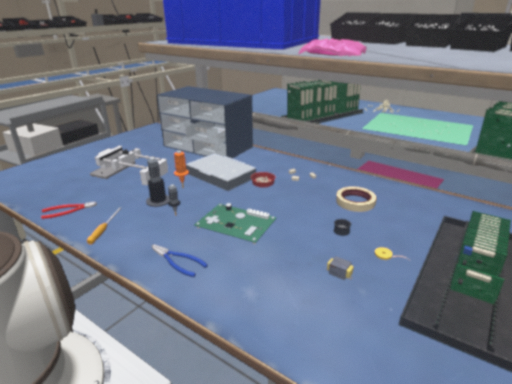

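```bash
sleep 1; ls pics
```

```text
scene0.png
scene0c.png
top0.png
top0c.png
```

View pics/top0c.png

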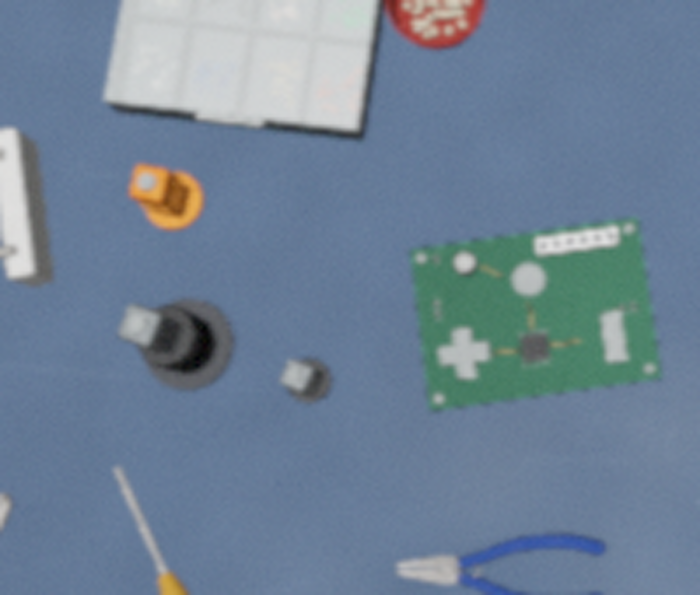

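View pics/scene0c.png

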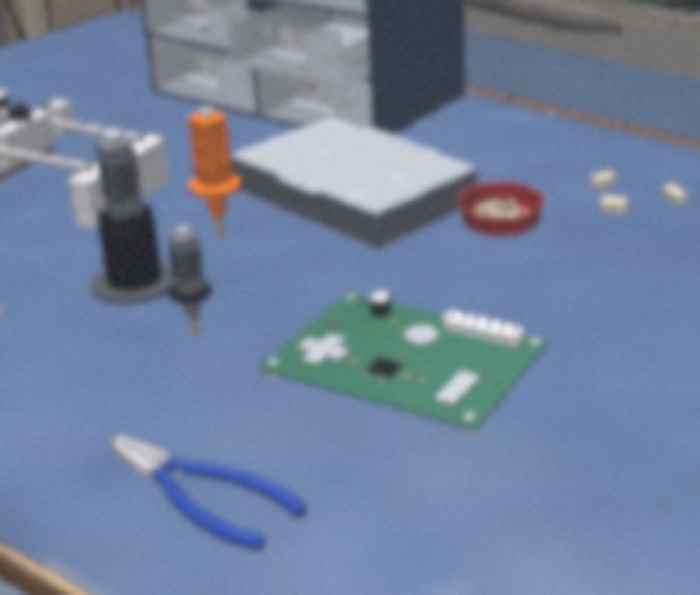

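The real probe is the grey one in the black stand, with its top at about (130,223) in the top view. The small grey one at (176,238) and the orange one at (138,186) are look-alikes. On the board I see the disc near (241,210), the bar near (265,226) and the cross near (223,231). Next I'll refine these in both views.

```bash
python3 - <<'E'
from h import *
np.set_printoptions(precision=4,suppress=True)
from scipy.spatial.transform import Rotation as Ro
print(Ro.from_euler('xyz',bot.get_obs()['tcp_rot'],degrees=True).as_matrix())
for n,box in [('top',(200,280,190,250)),('scene',(190,280,195,245))]:
    p=shot(n,n+'1'); f=p['frame'].astype(float)
    hsv=cv2.cvtColor(p['frame'],cv2.COLOR_RGB2HSV)
    c0,c1,r0,r1=box
    s=hsv[:,:,1]; v=hsv[:,:,2]
    m=((s<60)&(v>110)).astype(np.uint8); mm=np.zeros_like(m); mm[r0:r1,c0:c1]=m[r0:r1,c0:c1]
    k,l,st,ce=cv2.connectedComponentsWithStats(mm)
    for i in range(1,k):
        if st[i,4]>25:
            print(n,ce[i],st[i],ray(p,*ce[i],.016)[:2])
            ys,xs=np.where(l==i); P=np.array([ray(p,x,y,.016)[:2] for x,y in zip(xs,ys)]); P=P-P.mean(0)
            w,V=np.linalg.eigh(P.T@P/len(P)); print('   sd',np.sqrt(w),'major',V[:,1])
    g=(hsv[:,:,0]>55)&(hsv[:,:,0]<90)&(s>70); g2=np.zeros_like(m); g2[r0:r1,c0:c1]=g[r0:r1,c0:c1]
    g2=cv2.morphologyEx(g2,cv2.MORPH_CLOSE,np.ones((9,9)))
    ys,xs=np.where(g2); P=np.array([ray(p,x,y,.013)[:2] for x,y in zip(xs,ys)],np.float32)
    print('board',cv2.minAreaRect(P))
    a=p['frame'][205:250,110:195] if n=='top' else p['frame'][140:220,130:200]
    cv2.imwrite(f'pics/{n}1z.png',cv2.resize(a[:,:,::-1],None,fx=9 if n=='top' else 7,fy=9 if n=='top' else 7,interpolation=cv2.INTER_CUBIC))
E
```

```text
[[ 0.      0.2915  0.9566]
 [ 0.      0.9566 -0.2915]
 [-1.      0.      0.    ]]
top [255.5222 198.0778] [242 193  30  11 180] [ 0.5943 -0.0028]
   sd [0.0048 0.0206] major [-0.1915  0.9815]
top [223.64 205.  ] [219 202  14   7  50] [0.5746 0.0786]
   sd [0.0039 0.0089] major [0.2811 0.9597]
top [240.5529 209.3647] [236 205  10  10  85] [0.5642 0.0348]
   sd [0.0066 0.0068] major [0.6385 0.7696]
top [264.9912 225.4956] [261 217   9  17 113] [ 0.5242 -0.0285]
   sd [0.0053 0.0116] major [-0.9931 -0.1174]
top [223.1579 230.6433] [215 223  23  16 171] [0.5087 0.0774]
   sd [0.0091 0.0118] major [-0.0449  0.999 ]
board ((0.5398069024085999, 0.030039742588996887), (0.11908973008394241, 0.16918744146823883), 9.281946182250977)
scene [257.3043 213.2733] [246 208  24  11 161] [0.5938 0.0002]
   sd [0.0089 0.0187] major [-0.0743  0.9972]
scene [239.7833 215.05  ] [235 212  11   7  60] [0.5612 0.0315]
   sd [0.0067 0.0088] major [-0.7766 -0.63  ]
scene [212.2202 219.1927] [205 215  17   9 109] [0.5062 0.0754]
   sd [0.0097 0.0112] major [0.3841 0.9233]
scene [250.2169 230.3012] [244 226  14  10  83] [ 0.5202 -0.0317]
   sd [0.0057 0.012 ] major [-0.986  -0.1668]
board ((0.5360819697380066, 0.025595396757125854), (0.11681818217039108, 0.16686423122882843), 9.000178337097168)
```

```bash
sleep 2
```

```text
(no output)
```

View pics/top1z.png

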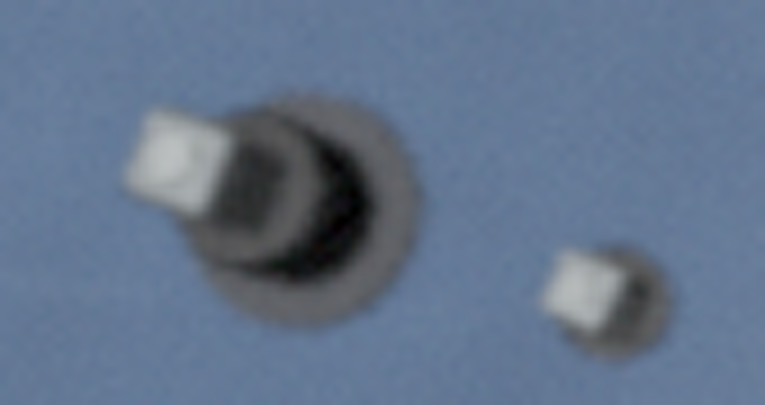

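View pics/scene1z.png

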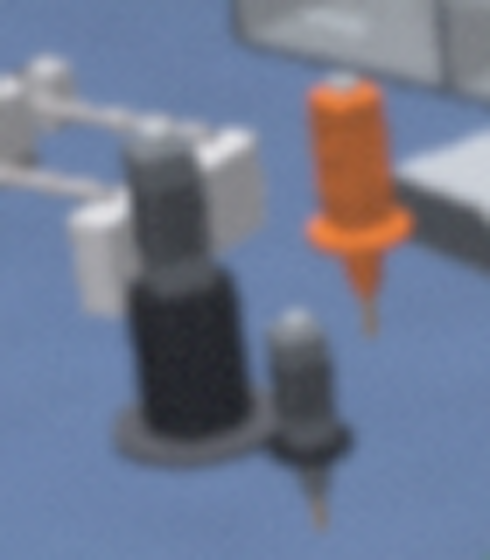

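```bash
python3 - <<'E'
from h import *
np.set_printoptions(precision=4,suppress=True)
p=bot.camera('top')
C=[np.array(q)/9+[109.5,204.5] for q in [(155,105),(235,130),(205,218),(125,185)]]
W=np.array([ray(p,*c,.126)[:2] for c in C]); print(W,W.mean(0))
for i in range(4):
    d=W[(i+1)%4]-W[i]; print(np.hypot(*d),np.degrees(np.arctan2(d[1],d[0]))%90)
print('foot',ray(p,303/9+109.5,208/9+204.5,.006)[:2])
C=[np.array(q)/9+[109.5,204.5] for q in [(262,178)]]; print('collar?',ray(p,*C[0],.066)[:2])
q=bot.camera('scene')
g=np.array([152,125])/7+[129.5,139.5]; print('scene top',g,ray(q,*g,.128)[:2], ray(q,183/7+129.5,265/7+139.5,.060)[:2])
f=np.array([190,433])/7+[129.5,139.5]; print('foot',ray(q,*f,.005)[:2])
for z in (.06,.08,.1):print('dec',z,ray(p,585/9+109.5,290/9+204.5,z),ray(q,293/7+129.5,318/7+139.5,z))
print('orange',[ray(p,133,183,z)[:2] for z in (.08,.12)],ray(q,340/7+129.5,80/7+139.5,.12))
t=bot.get_obs();print(t['time'],t['q'])
E
```

```text
[[0.5265 0.2922]
 [0.5205 0.271 ]
 [0.4977 0.2771]
 [0.5057 0.2984]] [0.5126 0.2847]
0.022045927785831244 74.15044068381117
0.023634162455274946 75.02389025045534
0.022756551645648118 69.3643508284406
0.021734392088997398 73.4360268749821
foot [0.5129 0.2851]
collar? [0.5148 0.2803]
scene top [151.2143 157.3571] [0.5158 0.2911] [0.5306 0.304 ]
foot [0.5016 0.2771]
dec 0.06 [0.4869 0.1917 0.06  ] [0.5226 0.2321 0.06  ]
dec 0.08 [0.4852 0.1877 0.08  ] [0.4957 0.2    0.08  ]
dec 0.1 [0.4836 0.1836 0.1   ] [0.4689 0.1679 0.1   ]
orange [array([0.6146, 0.2974]), array([0.6064, 0.2851])] [0.6041 0.2829 0.12  ]
1.2 [73.0528  4.9814 10.0791 95.1001 -0.0017 90.001 ]
```

```bash
python3 -m handwheel '[[0,0,0,0,-0.016,0.051,-0.3],[0,0,0,0,-0.032,0.102,-0.3],[0,0,0,0,-0.048,0.153,-0.3],[0,0,0,0,-0.064,0.204,-0.3],[0,0,0,0,-0.080,0.255,-0.3],[0,0,0,0,-0.096,0.306,-0.3],[0,0,0,0,-0.112,0.357,-0.3],[0,0,0,0,-0.128,0.407,-0.3],[0,0,0,0,-0.128,0.407,-0.3],[0,0,0,0,-0.128,0.407,-0.3]]' 40
python3 - <<'E'
from h import *
a=shot('top','t2');b=shot('scene','s2')
o=bot.get_obs();print(o['ee_pos'],o['tcp_rot'],o['opening'],pr(a,o['ee_pos']),pr(b,o['ee_pos']))
E
```

```text
time: 2.45
ee_pos: [0.5122, 0.285, 0.2501]
tcp_rot: [-159.3, 90.0, -176.3]
wrist_force: [0.3, -0.5, -0.3]
opening: 0.0556
[0.51161405 0.28570836 0.250472  ] [100.4381283   89.98794942  83.55305832] 0.05536274731557976 [np.float64(110.87385864056316), np.float64(215.43293541973884)] [np.float64(144.5664192292245), np.float64(112.69945229512471)]
```

```bash
sleep 2
```

```text
(no output)
```

View pics/s2.png

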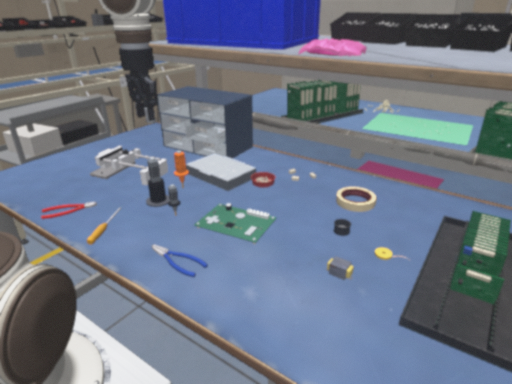

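View pics/t2.png

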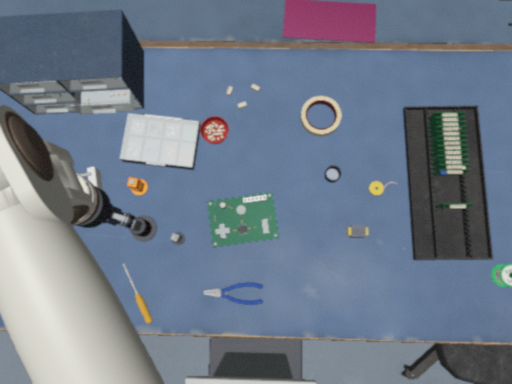

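```bash
python3 -m handwheel '[[0,0,0,0.05,0,0.001,-0.3],[0,0,0,0.08,0,0.001,-0.3],[0,0,0,0.1,0,0.001,-0.3],[0,0,0,0.1,0,0.001,-0.3],[0,0,0,0.1,0,0.001,-0.3]]'
python3 - <<'E'
from h import *
from scipy.spatial.transform import Rotation as Ro
np.set_printoptions(precision=4,suppress=True)
a=shot('top','t3');b=shot('scene','s3')
o=bot.get_obs();print(o['ee_pos'],o['wrist_force'],Ro.from_euler('xyz',o['tcp_rot'],degrees=True).as_matrix())
cv2.imwrite('pics/s3z.png',cv2.resize(b['frame'][80:220,100:220,::-1],None,fx=4.2,fy=4.2,interpolation=cv2.INTER_CUBIC))
cv2.imwrite('pics/t3z.png',cv2.resize(a['frame'][180:260,70:190,::-1],None,fx=6,fy=6,interpolation=cv2.INTER_CUBIC))
E
```

```text
time: 3.18
ee_pos: [0.5132, 0.2854, 0.1516]
tcp_rot: [46.3, 89.9, 29.4]
wrist_force: [0.6, 0.2, -0.1]
opening: 0.0553
[0.5135 0.2853 0.1518] [-0.1053 -0.1056 -0.3719] [[ 0.0018  0.291   0.9567]
 [ 0.0011  0.9567 -0.291 ]
 [-1.      0.0015  0.0014]]
```

```bash
sleep 2
```

```text
(no output)
```

View pics/s3z.png

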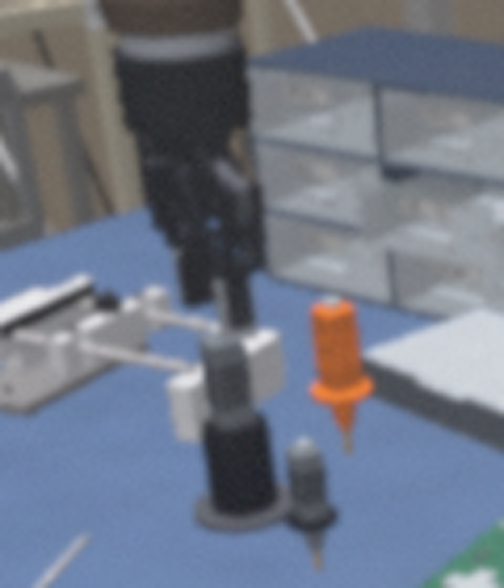

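View pics/t3z.png

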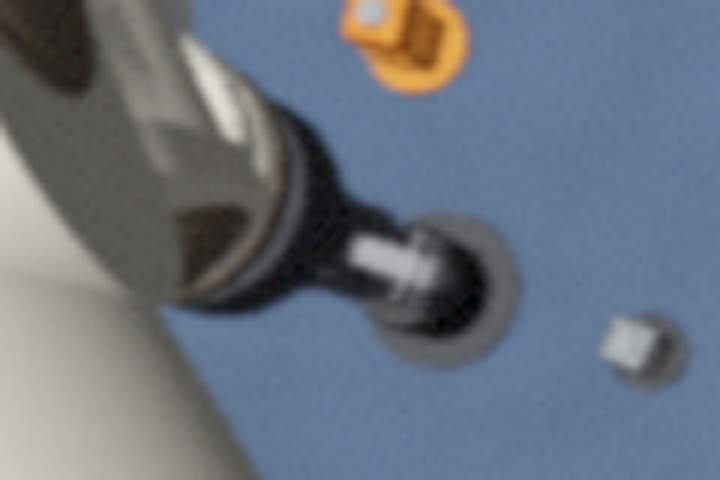

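The fingers straddle the grip. Next I go down and close.

```bash
python3 -m handwheel '[[0,0,0,0.025,0,0,-0.3],[0,0,0,0.045,0,0,-0.3],[0,0,0,0.052,0,0,-0.3],[0,0,0,0.052,0,0,-0.3],[0,0,0,0.052,0,0,1],[0,0,0,0.052,0,0,1],[0,0,0,0.052,0,0,1],[0,0,0,0.052,0,0,1],[0,0,0,0.052,0,0,1],[0,0,0,0.052,0,0,1]]' 40
python3 - <<'E'
from h import *
np.set_printoptions(precision=4,suppress=True)
a=shot('top','t4');b=shot('scene','s4')
o=bot.get_obs();print(o['ee_pos'],o['wrist_force'],o['opening'])
cv2.imwrite('pics/s4z.png',cv2.resize(b['frame'][80:220,100:220,::-1],None,fx=4.2,fy=4.2,interpolation=cv2.INTER_CUBIC))
E
```

```text
time: 4.53
ee_pos: [0.5138, 0.285, 0.0993]
tcp_rot: [45.1, 89.9, 28.1]
wrist_force: [0.2, -0.3, 5.9]
opening: 0.0238
[0.5137 0.2849 0.0993] [-0.9581 -0.6355  5.2282] 0.02373872647111156
```

```bash
sleep 2
```

```text
(no output)
```

View pics/s4z.png

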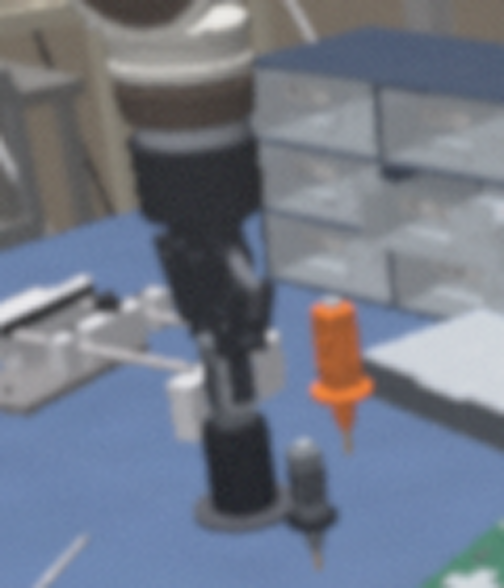

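```bash
python3 -m handwheel '[[0,0,0,-0.005,0,0,1],[0,0,0,-0.02,0,0,1],[0,0,0,-0.04,0,0,1],[0,0,0,-0.065,0,0,1],[0,0,0,-0.1,0,0,1],[0,0,0,-0.1,0,0,1],[0,0,0,-0.1,0,0,1]]'
python3 - <<'E'
from h import *
np.set_printoptions(precision=4,suppress=True)
b=shot('scene','s5')
o=bot.get_obs();print(o['ee_pos'],o['wrist_force'],o['opening'])
for d in bot.tip_of('probe_tip',b): print(d)
e=o['ee_pos']; print(pr(b,[e[0],e[1],e[2]-.0873]))
cv2.imwrite('pics/s5z.png',cv2.resize(b['frame'][50:220,100:220,::-1],None,fx=3.5,fy=3.5,interpolation=cv2.INTER_CUBIC))
E
```

```text
time: 5.5
ee_pos: [0.5133, 0.2847, 0.1982]
tcp_rot: [-122.3, 90.0, -139.3]
wrist_force: [-0.2, -0.7, -1.0]
opening: 0.0236
[0.513  0.2846 0.1976] [-1.2712 -0.5626 -0.6951] 0.023355743402708084
[np.float64(152.9291861838508), np.float64(164.39070380860858)]
```

```bash
sleep 2
```

```text
(no output)
```

View pics/s5z.png

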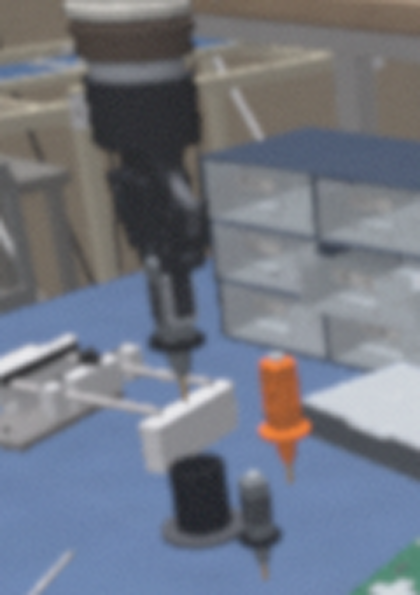

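```bash
python3 -m handwheel '[[0,0,0,0,-0.04,0.021,1],[0,0,0,0,-0.08,0.043,1],[0,0,0,0,-0.12,0.064,1],[0,0,0,0,-0.16,0.085,1],[0,0,0,0,-0.2,0.107,1],[0,0,0,0,-0.226,0.12,1],[0,0,0,0.04,-0.226,0.12,1],[0,0,0,0.07,-0.226,0.12,1],[0,0,0,0.08,-0.226,0.12,1],[0,0,0,0.08,-0.226,0.12,1],[0,0,0,0.08,-0.226,0.12,1]]'
python3 - <<'E'
from h import *
np.set_printoptions(precision=4,suppress=True)
b=shot('scene','s6'); a=shot('top','t6')
o=bot.get_obs();print(o['ee_pos'],o['wrist_force'],o['opening'])
for d in bot.tip_of('probe_tip',b): print(d['conf'],np.array(d['centre'])*[512,384])
e=o['ee_pos']; print(pr(b,[e[0],e[1],e[2]-.0873]),pr(b,[e[0],e[1],.016]))
cv2.imwrite('pics/s6z.png',cv2.resize(b['frame'][140:250,190:290,::-1],None,fx=5.4,fy=5.4,interpolation=cv2.INTER_CUBIC))
E
```

```text
time: 6.98
ee_pos: [0.5628, 0.0337, 0.1196]
tcp_rot: [20.9, 89.9, 3.9]
wrist_force: [-0.1, 0.6, -0.6]
opening: 0.0236
[0.5628 0.0337 0.1196] [ 0.2661  0.4587 -1.0385] 0.02369110366573331
[np.float64(239.2914883870533), np.float64(208.96524569025212)] [np.float64(239.4727211259661), np.float64(214.52885647860836)]
```

```bash
sleep 2
```

```text
(no output)
```

View pics/s6z.png

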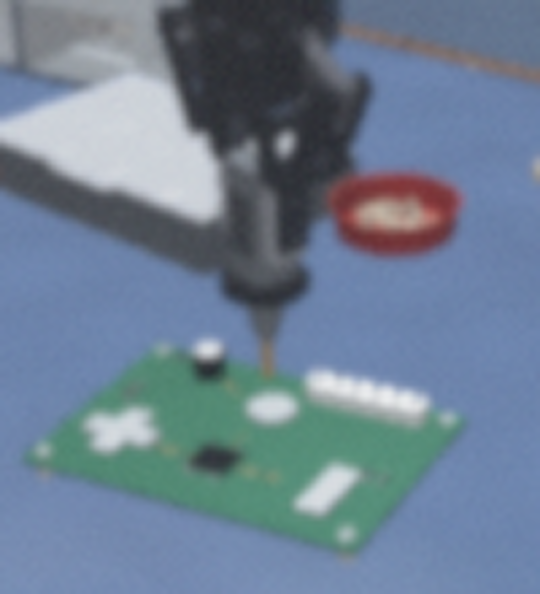

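View pics/t6.png

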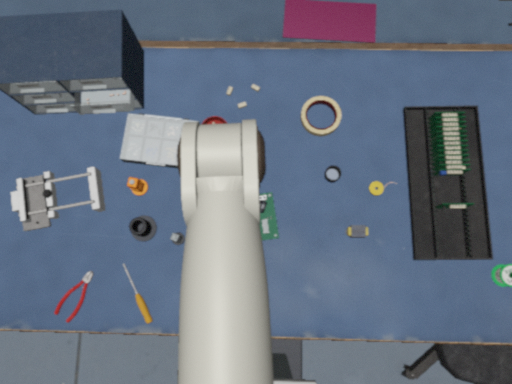

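```bash
python3 -m handwheel '[[0,0,0,0,-0.0017,-0.0006,1],[0,0,0,0.008,-0.0017,-0.0006,1],[0,0,0,0.014,-0.0017,-0.0006,1],[0,0,0,0.017,-0.0017,-0.0006,1],[0,0,0,0.02,-0.0017,-0.0006,1],[0,0,0,0.02,-0.0017,-0.0006,1],[0,0,0,0.02,-0.0017,-0.0006,1]]'
python3 - <<'E'
from h import *
np.set_printoptions(precision=4,suppress=True)
b=shot('scene','s7')
o=bot.get_obs();print(o['time'],o['ee_pos'],o['wrist_force'],o['opening'])
cv2.imwrite('pics/s7z.png',cv2.resize(b['frame'][170:230,210:280,::-1],None,fx=8,fy=8,interpolation=cv2.INTER_CUBIC))
E
```

```text
time: 8.0
ee_pos: [0.5611, 0.0321, 0.0985]
tcp_rot: [-45.2, 90.0, -62.1]
wrist_force: [-0.7, -0.2, 0.8]
opening: 0.0236
8.05 [0.5611 0.0321 0.0985] [-1.6462 -0.3509  0.8913] 0.023666244757505606
```

```bash
sleep 2
```

```text
(no output)
```

View pics/s7z.png

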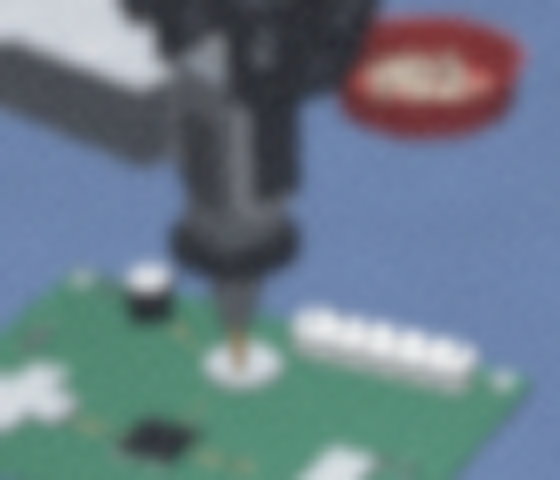

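```bash
python3 -m handwheel '[[0,0,0,0,0,0,1],[0,0,0,0,0,0,1],[0,0,0,0,0,0,1],[0,0,0,-0.01,0,0,1],[0,0,0,-0.025,0,0,1],[0,0,0,-0.03,0,0,1],[0,0,0,-0.03,-0.035,-0.0095,1],[0,0,0,-0.03,-0.0708,-0.0191,1],[0,0,0,-0.03,-0.0708,-0.0191,1],[0,0,0,-0.018,-0.0708,-0.0191,1],[0,0,0,-0.018,-0.0708,-0.0191,1],[0,0,0,-0.018,-0.0708,-0.0191,1]]'
python3 - <<'E'
from h import *
np.set_printoptions(precision=4,suppress=True)
b=shot('scene','s8')
o=bot.get_obs();print(o['time'],o['ee_pos'],o['wrist_force'],o['opening'])
e=o['ee_pos']; f=lambda q:(np.array(q)+.5-[210,180])*8
print(f(pr(b,[e[0],e[1],e[2]-.0873])),f(pr(b,[e[0],e[1],.016])))
cv2.imwrite('pics/s8z.png',cv2.resize(b['frame'][180:250,210:290,::-1],None,fx=8,fy=8,interpolation=cv2.INTER_CUBIC))
E
```

```text
time: 9.55
ee_pos: [0.5223, -0.0295, 0.1159]
tcp_rot: [-170.0, 90.0, 173.1]
wrist_force: [-0.1, 0.7, -0.9]
opening: 0.0238
9.6 [ 0.5224 -0.0296  0.1162] [-0.3393  0.2651 -1.6559] 0.023422481411509648
[323.8044 363.9998] [324.4519 400.7285]
```

```bash
sleep 2
```

```text
(no output)
```

View pics/s8z.png

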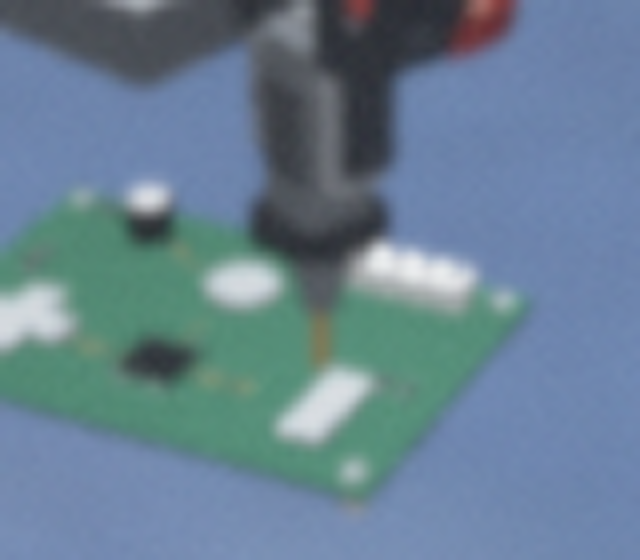

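```bash
python3 -m handwheel '[[0,0,0,0,-0.0015,-0.0008,1],[0,0,0,0.007,-0.0015,-0.0008,1],[0,0,0,0.011,-0.0015,-0.0008,1],[0,0,0,0.014,-0.0015,-0.0008,1],[0,0,0,0.017,-0.0015,-0.0008,1],[0,0,0,0.017,-0.0015,-0.0008,1],[0,0,0,0.017,-0.0015,-0.0008,1]]'
python3 - <<'E'
from h import *
np.set_printoptions(precision=4,suppress=True)
b=shot('scene','s9')
o=bot.get_obs();print(o['time'],o['ee_pos'],o['wrist_force'],o['opening'])
cv2.imwrite('pics/s9z.png',cv2.resize(b['frame'][180:250,210:290,::-1],None,fx=8,fy=8,interpolation=cv2.INTER_CUBIC))
E
```

```text
time: 10.48
ee_pos: [0.521, -0.0313, 0.0994]
tcp_rot: [-63.4, 90.0, -80.3]
wrist_force: [-1.6, 0.1, 0.5]
opening: 0.0237
10.525 [ 0.521  -0.0313  0.0995] [-1.6599 -0.2136  1.089 ] 0.02375537342102571
```

```bash
sleep 2
```

```text
(no output)
```

View pics/s9z.png

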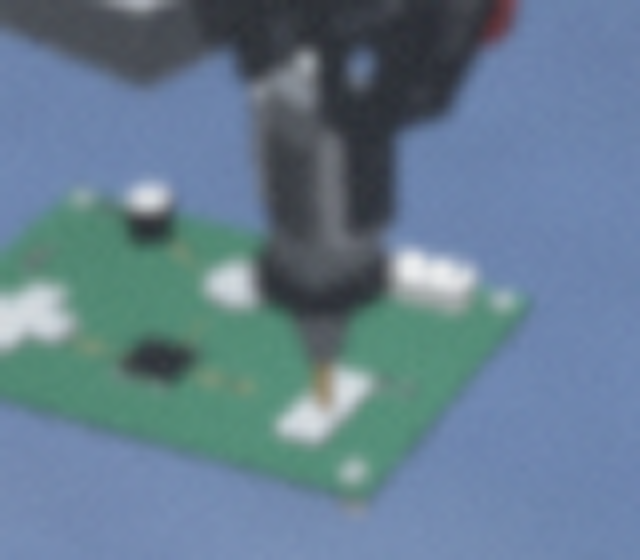

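```bash
python3 -m handwheel '[[0,0,0,0,0,0,1],[0,0,0,0,0,0,1],[0,0,0,0,0,0,1],[0,0,0,-0.01,0,0,1],[0,0,0,-0.025,0,0,1],[0,0,0,-0.03,0,0,1],[0,0,0,-0.03,0.033,-0.015,1],[0,0,0,-0.03,0.066,-0.03,1],[0,0,0,-0.03,0.0986,-0.0446,1],[0,0,0,-0.03,0.0986,-0.0446,1],[0,0,0,-0.017,0.0986,-0.0446,1],[0,0,0,-0.017,0.0986,-0.0446,1],[0,0,0,-0.017,0.0986,-0.0446,1]]'
python3 - <<'E'
from h import *
np.set_printoptions(precision=4,suppress=True)
b=shot('scene','s10')
o=bot.get_obs();print(o['time'],o['ee_pos'],o['wrist_force'],o['opening'])
e=o['ee_pos']; f=lambda q:(np.array(q)+.5-[180,180])*8
print(f(pr(b,[e[0],e[1],e[2]-.0873])),f(pr(b,[e[0],e[1],.016])))
cv2.imwrite('pics/s10z.png',cv2.resize(b['frame'][180:250,180:270,::-1],None,fx=8,fy=8,interpolation=cv2.INTER_CUBIC))
E
```

```text
time: 12.15
ee_pos: [0.5071, 0.0754, 0.1161]
tcp_rot: [-148.8, 90.0, -165.8]
wrist_force: [0.3, -0.1, -1.0]
opening: 0.0233
12.2 [0.5072 0.0755 0.1163] [0.0405 0.0767 0.19  ] 0.023541768772701074
[261.2451 280.1205] [263.8396 316.0846]
```

```bash
sleep 2
```

```text
(no output)
```

View pics/s10z.png

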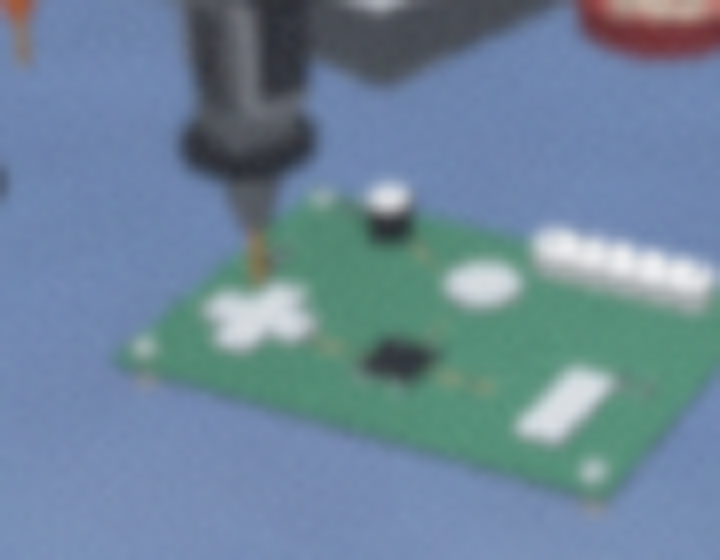

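```bash
python3 -m handwheel '[[0,0,0,0.007,0,0,1],[0,0,0,0.011,0,0,1],[0,0,0,0.014,0,0,1],[0,0,0,0.017,0,0,1],[0,0,0,0.017,0,0,1],[0,0,0,0.017,0,0,1]]'
python3 - <<'E'
from h import *
np.set_printoptions(precision=4,suppress=True)
b=shot('scene','s11')
o=bot.get_obs();print(o['time'],o['ee_pos'],o['wrist_force'],o['opening'])
cv2.imwrite('pics/s11z.png',cv2.resize(b['frame'][180:250,180:270,::-1],None,fx=8,fy=8,interpolation=cv2.INTER_CUBIC))
E
```

```text
time: 12.95
ee_pos: [0.5071, 0.0761, 0.0995]
tcp_rot: [-22.4, 90.0, -39.4]
wrist_force: [-0.9, -0.3, 0.4]
opening: 0.0236
13.0 [0.5071 0.0761 0.0995] [-0.86   -0.0385  1.4562] 0.023763879056565546
```

```bash
sleep 2
```

```text
(no output)
```

View pics/s11z.png

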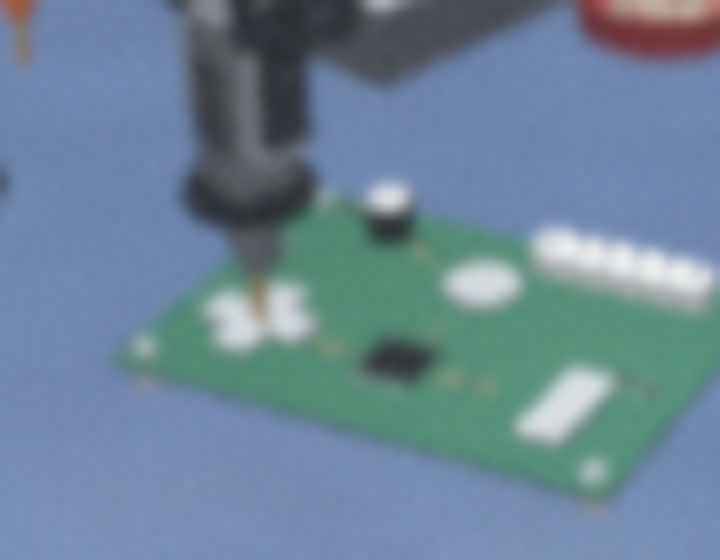

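```bash
python3 -m handwheel '[[0,0,0,0,0,0,1],[0,0,0,0,0,0,1],[0,0,0,0,0,0,1],[0,0,0,-0.01,0,0,1],[0,0,0,-0.04,0,0,1],[0,0,0,-0.08,0,0,1],[0,0,0,-0.11,0,0,1],[0,0,0,-0.11,0.04,-0.011,1],[0,0,0,-0.11,0.08,-0.022,1],[0,0,0,-0.11,0.12,-0.033,1],[0,0,0,-0.11,0.16,-0.044,1],[0,0,0,-0.11,0.185,-0.05,1],[0,0,0,-0.11,0.2017,-0.0545,1],[0,0,0,-0.11,0.2017,-0.0545,1],[0,0,0,-0.11,0.2017,-0.0545,1],[0,0,0,-0.11,0.2017,-0.0545,1]]'
python3 - <<'E'
from h import *
from scipy.spatial.transform import Rotation as Ro
np.set_printoptions(precision=4,suppress=True)
b=shot('scene','s12')
o=bot.get_obs();print(o['time'],o['ee_pos'],o['wrist_force'],o['opening'],Ro.from_euler('xyz',o['tcp_rot'],degrees=True).as_matrix())
e=o['ee_pos'];print(pr(b,[e[0],e[1],e[2]-.0873]))
cv2.imwrite('pics/s12z.png',cv2.resize(b['frame'][50:220,100:220,::-1],None,fx=3.5,fy=3.5,interpolation=cv2.INTER_CUBIC))
E
```

```text
time: 15.0
ee_pos: [0.5139, 0.2841, 0.2096]
tcp_rot: [20.2, 90.0, 3.2]
wrist_force: [0.3, -0.1, -0.6]
opening: 0.0236
15.05 [0.5139 0.2841 0.2096] [-0.4454  0.3556 -1.1136] 0.02361302435798633 [[ 0.0003  0.2925  0.9563]
 [ 0.0001  0.9563 -0.2925]
 [-1.      0.0002  0.0003]]
[np.float64(152.6953555897075), np.float64(160.1596429113702)]
```

```bash
sleep 2
```

```text
(no output)
```

View pics/s12z.png

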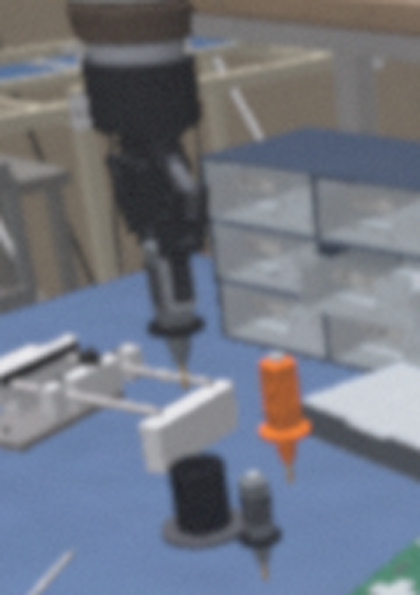

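```bash
python3 -m handwheel '[[0,0,0,0.03,0.0006,0,1],[0,0,0,0.05,0.0006,0,1],[0,0,0,0.065,0.0006,0,1],[0,0,0,0.08,0.0006,0,1],[0,0,0,0.095,0.0006,0,1],[0,0,0,0.104,0.0006,0,1],[0,0,0,0.107,0.0006,0,1],[0,0,0,0.109,0.0006,0,1],[0,0,0,0.109,0.0006,0,1]]'
python3 - <<'E'
from h import *
np.set_printoptions(precision=4,suppress=True)
b=shot('scene','s13')
o=bot.get_obs();print(o['time'],o['ee_pos'],o['wrist_force'],o['torque'],o['opening'])
cv2.imwrite('pics/s13z.png',cv2.resize(b['frame'][100:220,110:220,::-1],None,fx=5,fy=5,interpolation=cv2.INTER_CUBIC))
E
```

```text
time: 16.18
ee_pos: [0.5141, 0.2856, 0.1006]
tcp_rot: [44.0, 90.0, 27.0]
wrist_force: [0.1, 0.3, -0.7]
opening: 0.0234
16.225 [0.5141 0.2856 0.1007] [ 0.4633 -0.0812 -0.7968] [-0.0368 -0.019  -0.0432] 0.02418909555435492
```

```bash
sleep 2
```

```text
(no output)
```

View pics/s13z.png

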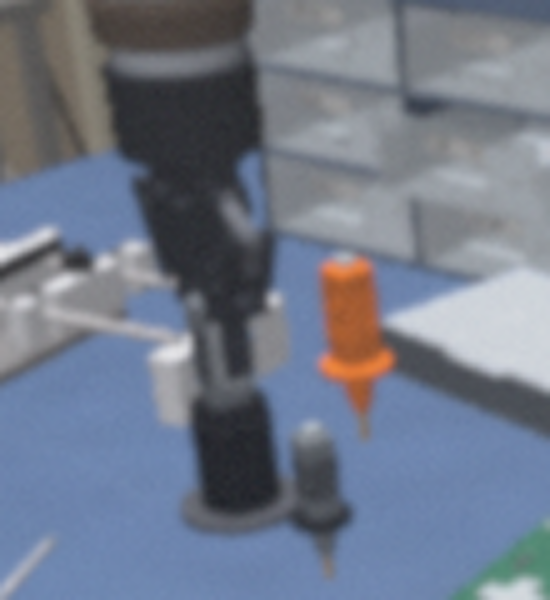

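Inserted with no side load. Next I lower the last 1 mm or so until the collar carries load.

```bash
python3 -m handwheel '[[0,0,0,0.001,0,0,1],[0,0,0,0.0015,0,0,1],[0,0,0,0.0015,0,0,1],[0,0,0,0.0015,0,0,1]]'

```

```text
time: 16.73
ee_pos: [0.5141, 0.2856, 0.0993]
tcp_rot: [44.6, 90.0, 27.6]
wrist_force: [-1.1, -0.4, 5.5]
opening: 0.0238
```

```bash
python3 -m handwheel '[[0,0,0,-0.0005,0,0,0.3],[0,0,0,-0.0005,0,0,-0.3],[0,0,0,-0.0005,0,0,-0.3],[0,0,0,-0.0005,0,0,-0.3],[0,0,0,-0.0005,0,0,-0.3],[0,0,0,-0.015,0,0,-0.3],[0,0,0,-0.04,0,0,-0.3],[0,0,0,-0.08,0,0,-0.3],[0,0,0,-0.13,0,0,-0.3],[0,0,0,-0.15,0,0,-0.3],[0,0,0,-0.15,0.03,-0.04,-0.3],[0,0,0,-0.15,0.06,-0.08,-0.3],[0,0,0,-0.15,0.09,-0.12,-0.3],[0,0,0,-0.15,0.1,-0.15,-0.3],[0,0,0,-0.15,0.11,-0.19,-0.3],[0,0,0,-0.15,0.12,-0.23,-0.3],[0,0,0,-0.15,0.12,-0.23,-0.3],[0,0,0,-0.15,0.12,-0.23,-0.3]]'
python3 - <<'E'
from h import *
np.set_printoptions(precision=4,suppress=True)
b=shot('scene','s14');a=shot('top','t14')
o=bot.get_obs();print(o['time'],o['ee_pos'],o['wrist_force'],o['opening'])
z=cv2.resize(b['frame'][140:220,130:200,::-1],None,fx=5,fy=5,interpolation=cv2.INTER_CUBIC)
y=cv2.resize(a['frame'][205:250,110:195,::-1],None,fx=5,fy=5,interpolation=cv2.INTER_CUBIC)
c=np.zeros((400,775,3),np.uint8);c[:,:350]=z;c[:225,350:]=y;cv2.imwrite('pics/c14.png',c)
E
```

```text
time: 18.98
ee_pos: [0.3291, 0.4673, 0.2496]
tcp_rot: [55.8, 89.9, 38.9]
wrist_force: [0.4, -0.9, -0.0]
opening: 0.0552
19.075 [0.3296 0.4669 0.2492] [ 0.3263 -0.9183 -0.6617] 0.05548164023049355
```

```bash
sleep 2
```

```text
(no output)
```

View pics/c14.png

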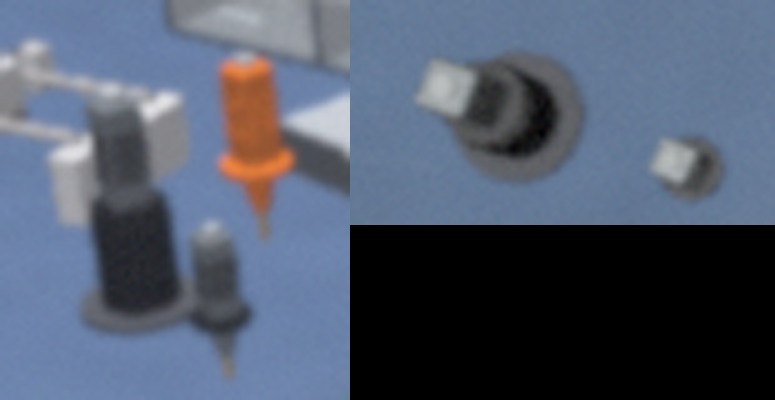

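View pics/t14.png

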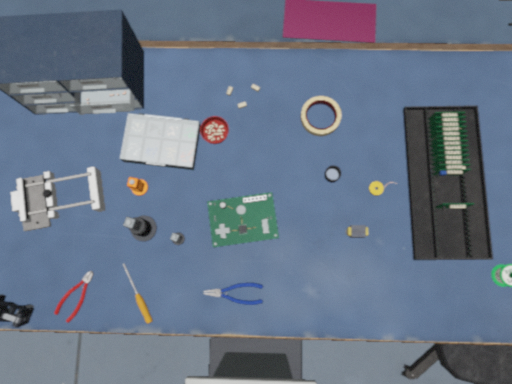

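The probe is upright in its stand at about (130,223) in the top view, same as at the start. Everything else looks unmoved and the arm is clear.

```bash
python3 -c "
from workcell import bot
print(bot.job_done())"
```

```text
the job is handed in; nothing more can be done
None
```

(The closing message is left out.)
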